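# Limes from the push dispenser into the sufuria

### The arm

A 7-joint arm with a two-finger parallel gripper is mounted at the origin on the work surface. World frame = base frame: x ahead of the robot, y to its left, z up, the work surface at z = 0. Lengths are in mm, angles in rad, forces in N, time in s.
With the tool pointing down it reaches from about 350 to 900 mm from the base axis. Payload 7.2 kg.
Tool frame: the origin (TCP) lies midway between the tips of the shut fingers; the grasp point (between the pads) lies 19 mm behind it; z points along the fingers, y is the direction in which the jaws open and shut (so a half turn about z gives the same grasp; the last joint's range is limited). The gripper opens to 85 mm and grips with 20 to 120 N. Pads are 22 mm wide; open, the fingers measure 114 mm over their backs; the gripper's body (76 mm by 85 mm) begins 54 mm behind the grasp point. The pads swing forward as they close: fully open they stand 13 mm farther back than shut.
Start: joints at [-1.357, 0.411, -0.013, 1.596, 0.006, 1.134, -0.082], TCP at [173.813, 600.348, 231.297] pointing down, gripper open.
Joint ranges: [-2.95, 2.95], [-0.29, 1.99], [-1.47, 1.44], [0.14, 2.54], [-1.03, 4.17], [0.13, 1.85], [-2.86, 2.86]. Speed limits (rad/s): [2.39, 2.39, 3.01, 3.01, 3.14, 3.14, 3.14].

### API

Orientations are given as a unit quaternion [x, y, z, w].
In Python, from station import r gives the robot as it stands.
- The arm moves only by the tool drive_tool, never from a script. Its argument "series" is a list that holds one entry, the list of rows, each a list of 7 numbers: the finger opening in m, from 0 to 0.0854, then the shift along the tool's x, y, z in m, then the turn, a rotation vector about the tool's x, y, z in degrees. A call has 1 to 10 rows; each row is the pose to reach, as a shift and turn from the pose commanded when the call began, along the tool's axes at that moment; what a row does not reach only later rows make up. A row lasts 1/8 s, in which the tool goes at most 62.5 mm and 10.7 degrees, less where a joint would pass 70% of its speed; a pose out of reach is approached as far as the arm can. A call with a gripper value outside its range is refused whole. The fingers move at their own pace and stop on an object; the grip force is fixed at half the most. Time passes only in rows, so rows that repeat a pose let the fingers close. It gives the time, the measured TCP pose, the force and the opening at its end, in the units of the state.
- r.state(): the state, without advancing time (a new reading comes with each control period).
- r.get_image(name): name is "side" or "top" or "wrist"; returns a dict with "frame" (420x560x3 uint8, red, green, blue), "vertical_fov" (degrees; the focal length in pixels is half the picture's height over the tangent of half this angle, whatever the lens; pixels are square), "cx", "cy" (the principal point, pixels), "k1" (the pictures are not rectified: a ray, as slopes to the right and down, at radius r is drawn at 1 + k1 r^2 times it, then the intrinsics apply), "rvec" (rotation vector, rad) and "tvec" (3), from world to camera coordinates, as OpenCV has them; the wrist camera has in their place "hand_eye" (4x4, takes a point from camera to tool coordinates, whose origin is the TCP and whose axes are the flange's). Camera axes: x right, y down, z forward; pixel columns grow to the right and rows downward; lengths in mm; the calibration is good to about 2 mm. A picture is of the moment at which its call begins: read the wrist's pose just before it. There is no depth.
- r.sign_off(): hands the job in, once; it reports no verdict.
Trained networks look in a picture, given as the dict that the camera call returned (one of the last four; its "shot" number tells which), for a name from the list of things; names that differ only in an ending like _2 or _b are one class to them, and where a whole thing is asked for, a point or a joint stands for the part that bears it (a point fixed in the world has none). Each returns a list of dicts, best first, with "score" (0 to 1); they miss things now and then, are a little off and sometimes report something else, mostly with a low value. They report only what shows in the picture. A call takes as long as a camera call.
- r.search_frame(query, picture): "point" ([x, y, z] in mm, in world coordinates, good to about 4 mm: the middle of the surface that is visible of it).
- r.pinpoint(query, picture): "point" ([x, y, z] in mm, in world coordinates, good to about 4 mm: a listed point, or the origin of a listed thing).
The state is a dict: "t": time; "joint_positions": joint angles; "dq": joint speeds; "effort": joint torques, N m; "eef_pos": TCP position; "eef_rot": TCP orientation; "wrist_force": force on the tool from outside, world axes, zero at the start; "wrist_torque": the same for the moment, N m; "gripper_width": finger opening in mm.
Only numpy, scipy, OpenCV 4.12 (cv2) and the standard library are available. Lean on these libraries where they do the work, as an engineer would, in place of code of your own. Each camera call takes 0.05 s, during which the arm holds its last target. There are 200 camera calls.

### The job

Push the empty sufuria along the worktop, without gripping or lifting it, until the dispenser's mouth is over it. Then press down the pad of the dispenser's rocking lever and keep it down until both limes have rolled out into the sufuria, and let the lever come back up. Do not touch the limes or the gate, and leave the plate, the paddle and the pot holder where they are.

Things in the scene. Friction and masses are not known exactly. Their poses are not given: they have to be found in the camera images.
- dispenser: Clear plastic push dispenser fixed to the worktop, 175 mm high, foot 110 (its x) by 150 mm. Origin at the middle of its underside. A lane 42 mm wide runs along its y and falls 10 degrees to the open mouth at y = -100 mm, overhanging by 40 mm a pedestal 60 mm wide (front face at y = -60 mm). The lever lies lengthwise above the lane, its pad at the +y end.
- mouth (a point): Lip of the mouth, mid-width on the lane floor: 100 mm along -y of the dispenser's origin, 76 mm above the worktop (underside about 70 mm). A sufuria slid under it until it nearly touches the pedestal has its centre 45 to 50 mm farther along the dispenser's -y than this point.
- lever (a joint): Angle of the white rocking lever, rad: 0 at rest (gate shut), grows as the pad goes down, stop at 0.40 (gate fully lifted). A spring returns it. Pressing the pad takes about 2 N at first, 5 N at the stop. Limes pass below the gate from about 0.3 on. Hinge 62 mm along the dispenser's +y, 165 mm above the worktop, axis along its x.
- lever_pad (a point): Centre of the top face of the lever's pad (46 mm along the dispenser's x, 44 mm along its y), 78 mm behind the hinge: at rest 140 mm along the dispenser's +y from its origin and 171 mm above the worktop; it goes down about 31 mm to the stop. Nothing stands below or behind the pad.
- gate: Clear plate 38 mm wide, 68 mm high, 4 mm thick, hanging from the lever's other end across the lane. Origin at the middle of its lower edge, at rest 45 mm along the dispenser's -y and 96 mm above the worktop; it rises about 46 mm with the lever.
- lime1: Lime, a ball 36 mm in diameter, 30 g, the first behind the gate in the lane. Origin at its centre.
- lime2: The same, the second lime in the lane. Origin at its centre.
- sufuria: Round straight-sided steel pot without handles, open on top: 166 mm outer diameter (170 at the rolled rim), 62 mm high, wall 3 mm, floor 4 mm, about 0.35 kg. Loose and empty on the worktop, 10 to 20 cm out from its place below the mouth, on the mouth's side. Origin at the centre of its underside. Sliding it takes 1 to 5 N.
- plate: White ceramic side plate, 160 mm in diameter, 18 mm high, a bystander. Origin at the centre of its underside.
- paddle: Wooden cooking paddle lying flat, about 310 mm long along its y, up to 55 mm wide, 12 mm high, a bystander. Origin on its underside in the handle.
- potholder: Square red silicone pot holder 150 mm wide, 7 mm thick, lying flat with a steel spring clip on its edge (to 33 mm high), a bystander. Origin at the centre of its underside.

How it is judged (in metres and radians):
On the way, in this order (a step that is already met when the one before it is completed fails the run):
1. the sufuria stands under the mouth, both limes still in the lane (horizontal distance between sufuria and mouth below 0.08 m and height (world z) of each of lime1, lime2 above 0.08 m), for 0.2 s.
2. the lever's pad is pressed down by the robot (value of joint lever above 0.2 rad and contact force between the fingers and lever above 0.5 N), for 0.05 s.
3. both limes are in the sufuria with the lever still down (value of joint lever above 0.15 rad and horizontal distance between each of lime1, lime2 and sufuria below 0.075 m and height (world z) of each of lime1, lime2 below 0.06 m), for 0.1 s.
At the end, for the whole second after the job is handed in: Both limes lie in the sufuria (centres within 75 mm of its axis and below 60 mm), the sufuria stands upright and still on the worktop with the mouth's lip within 80 mm of its axis, and the lever is back up (below 0.04 rad) (horizontal distance between each of lime1, lime2 and sufuria below 0.075 m and height (world z) of each of lime1, lime2 below 0.06 m and horizontal distance between sufuria and mouth below 0.08 m and height (world z) of sufuria below 0.006 m and angle between sufuria's own z axis and vertical below 0.05 rad and linear speed of sufuria below 0.02 m/s and value of joint lever below 0.04 rad); the robot touches nothing.
It fails at once if the sufuria is lifted or tipped (height (world z) of sufuria above 0.012 m or angle between sufuria's own z axis and vertical above 0.2 rad).
It fails at once if the gate is worked directly by the robot instead of through the lever (contact force between any of the fingers, the arm and gate above 0.5 N).
It fails at once if a lime is touched by the robot (contact force between any of the fingers, the arm and lime1 above 0.3 N or contact force between any of the fingers, the arm and lime2 above 0.3 N).
It fails at once if the plate, the paddle or the pot holder is shifted by more than 20 mm (distance of any of plate, paddle, potholder from where it was at the start of the episode above 0.02 m).
It also fails if it takes over 51 s, if anything falls off the work surface, if the arm or the gripper's body presses on something with over 40 N, if the wrist force passes 120 N, or if a joint passes its speed limit or range.

## Working session

There is one attempt and no reset: what is moved stays moved. The work goes in short steps, Python scripts to look and compute and a tool call to move; the robot and the scene stay as the last step left them, time stands still between calls to the robot, and variables do not carry over. Pictures are saved under pics/ and viewed, about 8 in all and at most 12, crops included, and the job is handed in when it is done.

Besides the shell and the picture viewer there is one more tool, called after "Request:" by a JSON object that holds its "op" and its "data". drive_tool: Moves the arm, as the interface text tells. Its arguments: {"type":"object","properties":{"series":{"type":"array","items":{"type":"array","items":{"type":"array","items":{"type":"number"}}}}},"required":["series"]}

```bash
mkdir -p pics; python3 - <<'E'
from station import r
import cv2,numpy as np
s=r.state();print(s['t'],s['eef_pos'],s['eef_rot'],s['gripper_width'])
ims=[]
for c in('top','side'):
    p=r.get_image(c);ims.append(p['frame'])
    for n in('dispenser','mouth','lever_pad','gate','lime1','sufuria','plate','paddle','potholder'):
        q=r.pinpoint(n,p)
        print(c,n,[(np.round(d['point']).tolist(),round(d['score'],2)) for d in q[:2]])
for c,i in zip(('top','side'),ims): cv2.imwrite(f'pics/{c}0.png',i[:,:,::-1])
E
```

```text
0.0 [173.70853714 599.85874618 230.45218276] [ 1.40428566e-01  9.90090488e-01 -8.00151974e-04 -6.18599837e-05] 85.11919995860082
top dispenser [([557.0, 51.0, 6.0], 0.92)]
top mouth [([561.0, -48.0, 74.0], 0.74), ([562.0, 30.0, 104.0], 0.57)]
top lever_pad [([558.0, 194.0, 172.0], 0.6)]
top gate [([558.0, 7.0, 94.0], 0.35)]
top lime1 [([556.0, 64.0, 113.0], 0.5), ([557.0, 7.0, 93.0], 0.43)]
top sufuria [([592.0, -254.0, -1.0], 0.94)]
top plate [([801.0, 27.0, 5.0], 0.96)]
top paddle [([694.0, 299.0, 3.0], 0.59)]
top potholder [([320.0, 433.0, 2.0], 0.98), ([561.0, 26.0, 105.0], 0.36)]
side dispenser [([557.0, 48.0, 0.0], 0.75)]
side mouth [([563.0, -48.0, 77.0], 0.69)]
side lever_pad [([552.0, 186.0, 169.0], 0.69)]
side gate [([561.0, 7.0, 96.0], 0.59)]
side lime1 [([559.0, 29.0, 109.0], 0.6), ([557.0, 63.0, 113.0], 0.46)]
side sufuria [([593.0, -255.0, -1.0], 0.93)]
side plate [([694.0, 299.0, 4.0], 0.23)]
side paddle []
side potholder [([318.0, 434.0, 3.0], 0.88)]
```

View pics/top0.png

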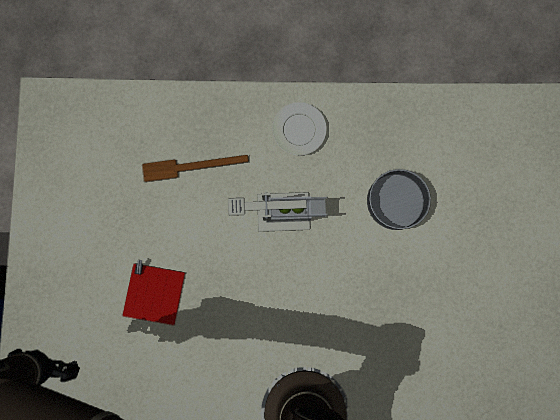

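View pics/side0.png

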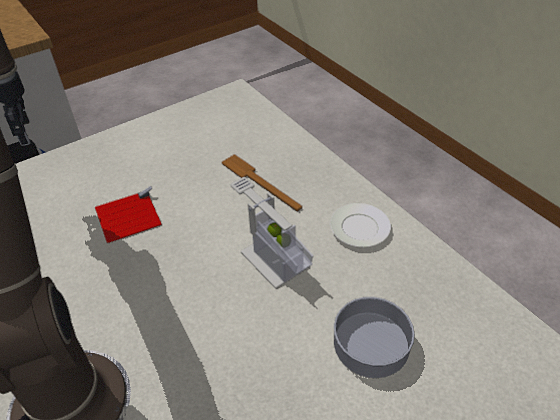

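```bash
cat > h.py <<'E'
import numpy as np
from scipy.spatial.transform import Rotation as R
from station import r
def rel(*targets):
    """world targets (x,y,z mm, yaw deg of tool x; tool pointing down) -> tool shift m + rotvec deg"""
    s=r.state(); R0=R.from_quat(s['eef_rot']); p=np.array(s['eef_pos'])
    print('t',round(s['t'],2),'p',p.round(1),'F',np.round(s['wrist_force'],1),'w',round(s['gripper_width'],1))
    for x,y,z,yaw in targets:
        d=R0.inv().apply(np.array([x,y,z])-p)/1000
        a=np.radians(yaw);X=[np.cos(a),np.sin(a),0];Z=[0,0,-1]
        T=R.from_matrix(np.column_stack([X,np.cross(Z,X),Z]))
        print((x,y,z,yaw),d.round(4).tolist(),np.degrees((R0.inv()*T).as_rotvec()).round(1).tolist())
E
python3 -c "
from h import *
rel((420,70,240,101),(614,-367,240,101),(614,-367,10,101))"
```

```text
t 1.0 p [173.8 600.3 231.3] F [ 0.9  0.3 -0.2] w 85.1
(420, 70, 240, 101) [-0.3839, -0.4409, -0.0087] [0.0, 0.0, 62.9]
(614, -367, 240, 101) [-0.6918, -0.8067, -0.0087] [0.0, 0.0, 62.9]
(614, -367, 10, 101) [-0.6918, -0.8068, 0.2213] [0.0, 0.0, 62.9]
```

Request:
{"op": "drive_tool", "data": {"series": [[[0.085,-0.038,-0.044,-0.009,0,0,7],[0.085,-0.077,-0.088,-0.009,0,0,14],[0.085,-0.115,-0.132,-0.009,0,0,21],[0.085,-0.154,-0.176,-0.009,0,0,28],[0.085,-0.192,-0.22,-0.009,0,0,35],[0.085,-0.23,-0.265,-0.009,0,0,42],[0.085,-0.269,-0.309,-0.009,0,0,49],[0.085,-0.307,-0.353,-0.009,0,0,56],[0.085,-0.346,-0.397,-0.009,0,0,63],[0.085,-0.384,-0.441,-0.009,0,0,63]]]}}

```text
t: 2.25
eef_pos: [420.7, 68.2, 240.8]
eef_rot: [0.638, 0.77, 0.001, 0.0]
wrist_force: [0.0, -0.0, -0.4]
gripper_width: 85.0
```

```bash
python3 -c "
from h import *
rel((614,-367,240,101),(614,-367,10,101))"
```

```text
t 2.25 p [420.7  68.2 240.8] F [ 0.  -0.  -0.4] w 85.0
(614, -367, 240, 101) [-0.4637, 0.1086, 0.0006] [0.1, -0.0, -0.2]
(614, -367, 10, 101) [-0.4639, 0.1082, 0.2306] [0.1, -0.0, -0.2]
```

Request:
{"op": "drive_tool", "data": {"series": [[[0.085,-0.058,0.0136,0,0,0,0],[0.085,-0.116,0.027,0,0,0,0],[0.085,-0.174,0.041,0,0,0,0],[0.085,-0.232,0.054,0,0,0,0],[0.085,-0.29,0.068,0,0,0,0],[0.085,-0.348,0.081,0,0,0,0],[0.085,-0.406,0.095,0,0,0,0],[0.085,-0.464,0.108,0,0,0,0],[0.085,-0.464,0.108,0.05,0,0,0],[0.085,-0.464,0.108,0.1,0,0,0]]]}}

```text
t: 3.5
eef_pos: [613.6, -366.7, 139.0]
eef_rot: [0.638, 0.77, 0.0, 0.001]
wrist_force: [0.1, 0.1, 0.1]
gripper_width: 85.0
```

```bash
python3 -c "
from h import *
for c in('top','side'):
    p=r.get_image(c);print(c,[r.pinpoint(n,p)[:1] for n in('sufuria','mouth')])
rel((614,-367,10,101))"
```

```text
top [[{'point': [590.1, -256.4, -1.6], 'score': 0.76}], [{'point': [560.5, -47.9, 78.8], 'score': 0.8}]]
side [[{'point': [589.5, -256.8, -2.1], 'score': 0.95}], [{'point': [562.8, -46.3, 76.1], 'score': 0.81}]]
t 3.8 p [ 614.7 -366.2  143.1] F [-0.6 -0.2  0.6] w 85.2
(614, -367, 10, 101) [-0.0003, -0.0012, 0.1331] [0.2, 0.1, -0.1]
```

Request:
{"op": "drive_tool", "data": {"series": [[[0.085,0,0,0.04,0,0,0],[0.085,0,0,0.08,0,0,0],[0.085,0,0,0.11,0,0,0],[0.085,0,0,0.129,0,0,0],[0.085,0,0,0.129,0,0,0]]]}}

```text
t: 4.42
eef_pos: [613.7, -365.3, 11.6]
eef_rot: [0.637, 0.771, 0.0, -0.0]
wrist_force: [0.7, 0.1, 0.9]
gripper_width: 84.6
```

```bash
python3 -c "
from h import *
rel((579,-187,12,101))
import cv2;p=r.get_image('side');cv2.imwrite('pics/s1.png',p['frame'][:,:,::-1])"
```

```text
t 4.42 p [ 613.7 -365.3   11.6] F [0.7 0.1 0.9] w 84.6
(579, -187, 12, 101) [0.1817, -0.0005, -0.0004] [0.0, -0.0, -0.1]
```

View pics/s1.png

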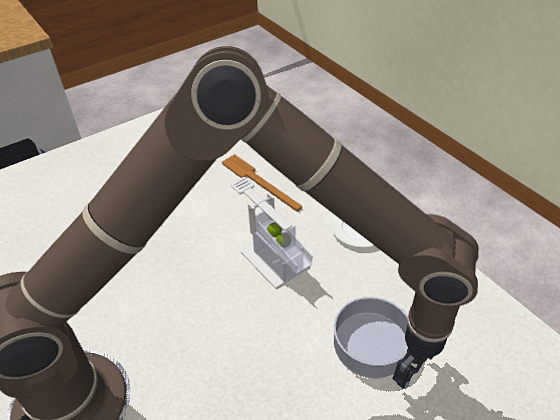

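Request:
{"op": "drive_tool", "data": {"series": [[[0.085,0.015,0,0,0,0,0],[0.085,0.025,0,0,0,0,0],[0.085,0.035,0,0,0,0,0],[0.085,0.045,0,0,0,0,0],[0.085,0.057,0,0,0,0,0],[0.085,0.07,0,0,0,0,0],[0.085,0.084,0,0,0,0,0],[0.085,0.098,0,0,0,0,0],[0.085,0.11,0,0,0,0,0],[0.085,0.12,0,0,0,0,0]]]}}

```text
t: 5.72
eef_pos: [591.3, -247.8, 12.0]
eef_rot: [0.637, 0.771, -0.0, 0.001]
wrist_force: [1.2, -5.2, 5.1]
gripper_width: 85.0
```

```bash
python3 -c "
from h import *
for c in('top','side'):
    p=r.get_image(c);print(c,[r.pinpoint(n,p)[:1] for n in('sufuria','mouth')])
rel((579,-187,12,101))
import cv2;cv2.imwrite('pics/s2.png',p['frame'][:,:,::-1])"
```

```text
top [[{'point': [578.8, -168.3, -0.7], 'score': 0.57}], [{'point': [561.8, -48.2, 75.2], 'score': 0.62}]]
side [[{'point': [573.7, -163.6, -0.3], 'score': 0.87}], [{'point': [561.6, -47.9, 73.3], 'score': 0.96}]]
t 6.03 p [ 590.6 -246.5   10.8] F [ 1.1 -0.3  0.6] w 84.7
(579, -187, 12, 101) [0.0607, -0.0002, -0.0011] [-0.0, -0.1, -0.1]
```

Request:
{"op": "drive_tool", "data": {"series": [[[0.085,0.01,0,0,0,0,0],[0.085,0.022,0,0,0,0,0],[0.085,0.034,0,0,0,0,0],[0.085,0.044,0,0,0,0,0],[0.085,0.052,0,0,0,0,0],[0.085,0.058,0,0,0,0,0],[0.085,0.062,0,0,0,0,0],[0.085,0.062,0,0,0,0,0]]]}}

```text
t: 7.02
eef_pos: [579.2, -186.2, 11.3]
eef_rot: [0.637, 0.771, 0.0, -0.0]
wrist_force: [0.8, -0.4, -0.1]
gripper_width: 84.8
```

```bash
python3 -c "
from h import *
for c in('top','side'):
    p=r.get_image(c);print(c,[r.pinpoint(n,p)[:1] for n in('sufuria','mouth')])
rel()
import cv2;cv2.imwrite('pics/s2.png',p['frame'][:,:,::-1])"
```

```text
top [[{'point': [561.6, -108.3, -3.3], 'score': 0.69}], [{'point': [562.0, -49.5, 75.0], 'score': 0.84}]]
side [[{'point': [563.6, -109.1, 0.3], 'score': 0.66}], [{'point': [563.2, -47.4, 75.6], 'score': 0.87}]]
t 7.33 p [ 579.2 -186.7   11.3] F [ 0.  -1.1 -0.3] w 85.1
```

View pics/s2.png

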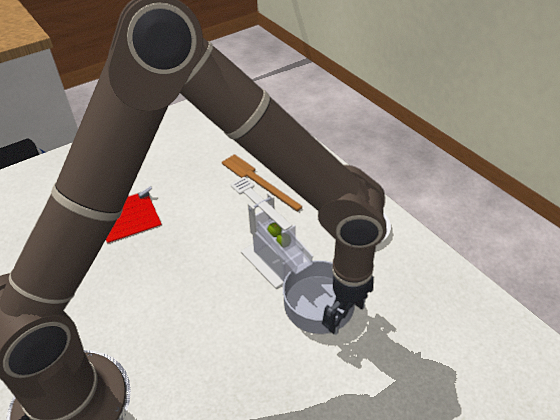

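Request:
{"op": "drive_tool", "data": {"series": [[[0.085,0.003,0,0,0,0,0],[0.085,0.006,0,0,0,0,0],[0.085,0.006,0,0,0,0,0],[0.085,-0.01,0,0,0,0,0],[0.085,-0.04,0,0,0,0,0],[0.085,-0.06,0,0,0,0,0],[0.085,-0.06,0,-0.06,0,0,0],[0.085,-0.06,0,-0.12,0,0,0],[0.085,-0.06,0,-0.18,0,0,0],[0.085,-0.06,0,-0.24,0,0,0]]]}}

```text
t: 8.57
eef_pos: [590.1, -246.1, 253.3]
eef_rot: [0.637, 0.771, -0.0, -0.0]
wrist_force: [1.8, 1.0, 0.6]
gripper_width: 85.1
```

```bash
python3 -c "
from h import *
for c in('top','side'):
    p=r.get_image(c);print(c,[r.pinpoint(n,p)[:1] for n in('sufuria','mouth','lever_pad')])
rel((400,-60,270,101),(400,190,270,101),(556,195,270,101))"
```

```text
top [[{'point': [562.9, -101.8, -0.7], 'score': 0.59}], [{'point': [563.5, -49.3, 75.1], 'score': 0.71}], [{'point': [554.4, 190.7, 173.1], 'score': 0.96}]]
side [[{'point': [564.2, -100.1, -1.1], 'score': 0.95}], [{'point': [565.1, -49.0, 74.8], 'score': 0.95}], [{'point': [551.3, 189.1, 169.4], 'score': 0.6}]]
t 8.97 p [ 589.8 -245.3  249.6] F [-0.6  0.4 -0.7] w 84.8
(400, -60, 270, 101) [0.2177, -0.1516, -0.0198] [-0.1, -0.1, -0.2]
(400, 190, 270, 101) [0.4633, -0.1046, -0.0196] [-0.1, -0.1, -0.2]
(556, 195, 270, 101) [0.4388, 0.0496, -0.02] [-0.1, -0.1, -0.2]
```

Request:
{"op": "drive_tool", "data": {"series": [[[0.0,0.01,0.001,-0.025,0,0,0],[0.0,0.065,0.007,-0.025,0,0,0],[0.0,0.12,0.013,-0.025,0,0,0],[0.0,0.175,0.02,-0.025,0,0,0],[0.0,0.23,0.026,-0.025,0,0,0],[0.0,0.285,0.032,-0.025,0,0,0],[0.0,0.34,0.038,-0.025,0,0,0],[0.0,0.395,0.043,-0.025,0,0,0],[0.0,0.437,0.048,-0.02,0,0,0],[0.0,0.437,0.048,0.03,0,0,0]]]}}

```text
t: 10.22
eef_pos: [556.0, 198.1, 221.6]
eef_rot: [0.634, 0.773, 0.002, 0.0]
wrist_force: [0.5, -0.8, -1.7]
gripper_width: 0.2
```

```bash
python3 -c "
from h import *
import cv2
p=r.get_image('side');print([r.pinpoint(n,p)[:1] for n in('sufuria','lever_pad')])
cv2.imwrite('pics/s3.png',cv2.resize(p['frame'][100:310,150:430,::-1],None,fx=2.5,fy=2.5))
rel((554,193,180,101),(554,193,137,101))"
```

```text
[[{'point': [561.7, -101.3, -0.6], 'score': 0.83}], [{'point': [549.2, 187.8, 169.5], 'score': 0.81}]]
t 10.38 p [553.4 191.9 218.7] F [ 1.  -0.4  0.6] w -0.1
(554, 193, 180, 101) [0.001, 0.001, 0.0387] [-0.4, 0.1, -0.1]
(554, 193, 137, 101) [0.0011, 0.0012, 0.0817] [-0.4, 0.1, -0.1]
```

View pics/s3.png

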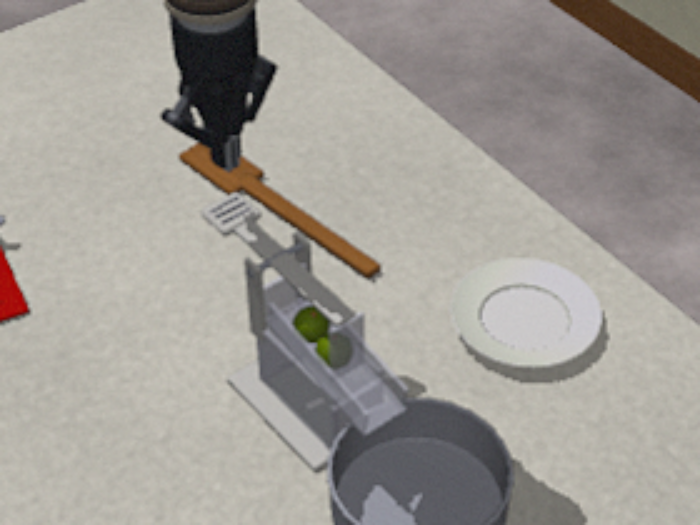

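Request:
{"op": "drive_tool", "data": {"series": [[[0.0,0,0,0.025,0,0,0],[0.0,0,0,0.04,0,0,0],[0.0,0,0,0.05,0,0,0],[0.0,0,0,0.058,0,0,0],[0.0,0,0,0.066,0,0,0],[0.0,0,0,0.073,0,0,0],[0.0,0,0,0.078,0,0,0],[0.0,0,0,0.078,0,0,0],[0.0,0,0,0.078,0,0,0],[0.0,0,0,0.078,0,0,0]]]}}

```text
t: 11.62
eef_pos: [556.0, 192.6, 143.8]
eef_rot: [0.637, 0.771, 0.001, 0.0]
wrist_force: [-1.3, -0.9, 5.3]
gripper_width: 0.0
```

```bash
python3 -c "
from h import *
import cv2
p=r.get_image('side');print([r.pinpoint(n,p)[:2] for n in('sufuria','lime1','gate')])
cv2.imwrite('pics/s4.png',cv2.resize(p['frame'][130:340,150:430,::-1],None,fx=2.5,fy=2.5))
rel()"
```

```text
[[{'point': [564.0, -101.6, 0.7], 'score': 0.76}], [{'point': [568.6, -152.7, 25.2], 'score': 0.64}, {'point': [562.9, -83.8, 24.2], 'score': 0.64}], [{'point': [561.7, -10.4, 138.8], 'score': 0.9}]]
t 11.82 p [556.  192.6 143.8] F [-0.4 -1.8  6.4] w 0.0
```

View pics/s4.png

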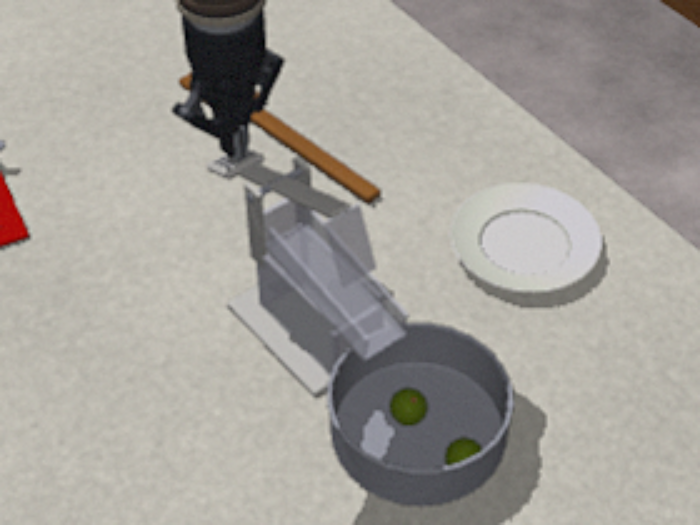

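Both limes are in the sufuria, in the crop at about (408,405) and (463,455), with the lever still down. I'll hold briefly, then release.

Request:
{"op": "drive_tool", "data": {"series": [[[0.0,0,0,0,0,0,0],[0.0,0,0,0,0,0,0],[0.0,0,0,0,0,0,0],[0.0,0,0,-0.015,0,0,0],[0.0,0,0,-0.03,0,0,0],[0.0,0,0,-0.05,0,0,0],[0.0,0,0,-0.08,0,0,0],[0.0,0,0,-0.12,0,0,0],[0.0,0,0,-0.12,0,0,0],[0.0,0,0,-0.12,0,0,0]]]}}

```text
t: 13.08
eef_pos: [555.0, 192.4, 263.3]
eef_rot: [0.637, 0.771, -0.0, -0.0]
wrist_force: [-0.2, 0.4, -0.4]
gripper_width: 0.0
```

```bash
python3 -c "
from h import *
import cv2
p=r.get_image('side');print([r.pinpoint(n,p)[:2] for n in('sufuria','lime1','gate','lever_pad','mouth')])
cv2.imwrite('pics/s5.png',cv2.resize(p['frame'][130:340,150:430,::-1],None,fx=2.5,fy=2.5))
rel()"
```

```text
[[{'point': [565.0, -96.6, 0.2], 'score': 0.8}, {'point': [696.6, 297.3, 2.7], 'score': 0.73}], [{'point': [560.3, -75.3, 24.2], 'score': 0.58}, {'point': [569.2, -160.8, 25.6], 'score': 0.54}], [{'point': [559.8, 7.3, 97.6], 'score': 0.7}], [{'point': [550.3, 187.9, 168.9], 'score': 0.63}], [{'point': [563.2, -48.8, 73.9], 'score': 0.86}]]
t 13.38 p [555.  192.5 262.6] F [ 0.7 -0.4  1.1] w 0.1
```

View pics/s5.png

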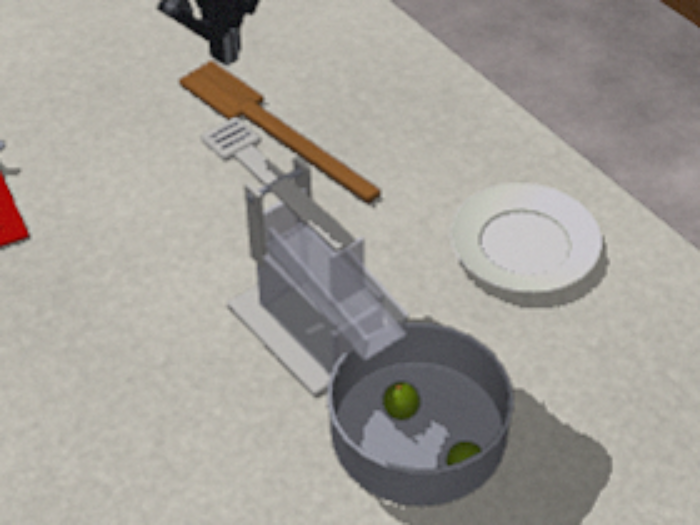

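```bash
python3 -c "
from station import r
r.sign_off()"
```

```text
the job is handed in; nothing more can be done
```

I pushed the sufuria under the dispenser's mouth with the open fingers. Then I pressed the lever pad with the closed fingers until both limes had rolled out, released it, and handed the job in at about 13.4 s.

- **Sufuria:** its centre is about 50 mm from the mouth's lip (limit 80 mm). It stayed flat on the worktop in every reading.
- **Limes:** both lie in the sufuria with centres about 25 mm up. They were still rolling slowly in the last picture, but the wall keeps them within about 62 mm of the axis (limit 75 mm).
- **Lever:** the pad and gate read as back at their rest positions, about 169 mm and 98 mm up. I had no direct reading of the lever's angle.
- **Arm:** the fingers were about 90 mm clear of the pad, with about 1 N on the wrist, which is noise.
- **Plate, paddle and pot holder:** the arm never came near them, and they look unmoved in the last picture. I did not measure their final positions.

No check failed. The network's sufuria estimates varied by up to about 5 mm between pictures.

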